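Ready the sample carousel and rinse canister for a run

TASK

Get the sampler ready for its run: lift the rinse canister off the stirrer by its handle and stand it in the middle of the cork mat, and stand every tall stoppered cylinder centred on a bay of its own on the carousel. Once all the cylinders are on, turn the loaded carousel anticlockwise by its knob, smoothly, until the pointer is at the index mark. Never let a cylinder or the canister fall over, and leave the other things on the bench where they are.

Things in the scene. Friction and masses are not known exactly. Their poses are not given: they have to be found in the camera images.
- cylinder0: tall stoppered measuring cylinder, 200 mm, 0.2 kg: white foot 56 mm diameter, 10 mm thick, clear tube 26 mm diameter, heavy round steel head 36 mm diameter from 160 to 200 mm up. Origin at the centre of the underside, z up. Top-heavy: topples beyond 12 degrees or if jerked; hold it by the head. Of four alike, three or four are present, on the bench to the robot's right; any other absent
- cylinder1: tall stoppered measuring cylinder, 200 mm, 0.2 kg: white foot 56 mm diameter, 10 mm thick, clear tube 26 mm diameter, heavy round steel head 36 mm diameter from 160 to 200 mm up. Origin at the centre of the underside, z up. Top-heavy: topples beyond 12 degrees or if jerked; hold it by the head. Of four alike, three or four are present, on the bench to the robot's right; any other absent
- cylinder2: tall stoppered measuring cylinder, 200 mm, 0.2 kg: white foot 56 mm diameter, 10 mm thick, clear tube 26 mm diameter, heavy round steel head 36 mm diameter from 160 to 200 mm up. Origin at the centre of the underside, z up. Top-heavy: topples beyond 12 degrees or if jerked; hold it by the head. Of four alike, three or four are present, on the bench to the robot's right; any other absent
- cylinder3: tall stoppered measuring cylinder, 200 mm, 0.2 kg: white foot 56 mm diameter, 10 mm thick, clear tube 26 mm diameter, heavy round steel head 36 mm diameter from 160 to 200 mm up. Origin at the centre of the underside, z up. Top-heavy: topples beyond 12 degrees or if jerked; hold it by the head. Of four alike, three or four are present, on the bench to the robot's right; any other absent
- carousel (a joint): angle (rad) of the carousel's disc on its base, growing anticlockwise seen from above; 0 when the pointer is exactly at the index mark. Turns freely with light friction (0.07 N m) and stays where it is left; stops at -3.1 and 3.1. Starts between -2.4 and -0.9, so it is to be turned anticlockwise
- carousel_base: fixed white base of the carousel. Origin on the bench under the disc's axis of turning; the index mark lies in its -y direction. The aluminium disc above it has 115 mm radius, its top at 38 mm above the bench
- bay0 (a point): centre, on the disc's top face 38 mm above the bench, of one of four like standing places on the carousel: a flat dark pad 56 mm in diameter with a grey edge, no rim, 76 mm from the axis; all four start empty; moves with the disc
- bay1 (a point): centre, on the disc's top face 38 mm above the bench, of one of four like standing places on the carousel: a flat dark pad 56 mm in diameter with a grey edge, no rim, 76 mm from the axis; all four start empty; moves with the disc
- bay2 (a point): centre, on the disc's top face 38 mm above the bench, of one of four like standing places on the carousel: a flat dark pad 56 mm in diameter with a grey edge, no rim, 76 mm from the axis; all four start empty; moves with the disc
- bay3 (a point): centre, on the disc's top face 38 mm above the bench, of one of four like standing places on the carousel: a flat dark pad 56 mm in diameter with a grey edge, no rim, 76 mm from the axis; all four start empty; moves with the disc
- turn_knob (a point): middle of the white upright turning knob of the carousel, to push or pinch: 22 mm diameter, 30 mm tall (this point 15 mm under its top), 121 mm above the bench, on a 12 mm steel post at the end of the pointer spoke, 135 mm from the axis; moves with the disc
- pointer_tip (a point): outer end of the pointer, the 18 mm wide aluminium spoke with a black centre line that juts from the disc under the turning knob; 150 mm from the axis, 36 mm above the bench
- index_mark (a point): top of the index mark: a fixed white block 20 mm wide, 16 mm thick, 32 mm tall with a black line, 162 mm from the axis
- stirrer: fixed stirrer, white 170 x 170 mm with a flat steel top 55 mm above the bench, the canister's stand at the start. Origin at the centre of its underside
- mat_center (a point): centre of the top face, 5 mm above the bench, of the round cork mat, 120 mm diameter, fixed
- canister: closed steel canister, 76 mm diameter, 85 mm tall, 0.45 kg. Rigid handle on top: grey bar along the canister's own y, 14 mm wide (x), 66 mm long, 12 mm thick, centred on the axis 138 mm above the underside, on two straps 10 mm wide (x), centred 30 mm from the axis; 47 mm free beneath the bar. Origin at the centre of the underside, z up. Starts on the stirrer
- vial: bystander: small white-capped sample vial, 28 mm diameter, 45 mm tall, standing among the cylinders. Origin at the underside; leave it where it is
- reagent: bystander: amber bottle with white cap, 70 mm diameter, 150 mm tall. Origin at the underside; leave it where it is
- beaker: bystander: open glass beaker, 72 mm diameter, 80 mm tall. Origin at the underside; leave it where it is
- tipbox: bystander: open grey tray, 85 x 120 x 50 mm. Origin at the underside; leave it where it is
- jar: bystander: white plastic jar, 60 mm diameter, 70 mm tall. Origin at the underside; leave it where it is
- mouse: bystander: grey computer mouse, 100 x 60 x 28 mm. Origin at the underside; leave it where it is
- notepad: bystander: paper pad, 150 x 100 x 12 mm. Origin at the underside; leave it where it is
Mind the look-alikes: they are no part of the job. What is shaped like the cylinder3 but blue is not meant. What is shaped like the cylinder2 but yellow is not meant.

How it is judged:
By the outcome, as a careful person would: the job done as asked, in the order asked, and still so for the second after the job is handed in, with the robot touching nothing.
Of cylinder0, cylinder1, cylinder2, cylinder3 only 3 to 4 are there at a start; the rules pass over those that are not, and their reading is None.
At some moment in a run one of canister may be knocked a few centimetres aside while the robot is not near it.
It also fails if it takes over 210 s, if anything falls off the work surface, if the arm or the gripper's body presses on something with over 40 N, if the wrist force passes 120 N, or if a joint passes its speed limit or range.

ROBOT

A 6-joint arm with a two-finger parallel gripper is mounted at the origin on the work surface. World frame = base frame: x ahead of the robot, y to its left, z up, the work surface at z = 0. Lengths are in m, angles in rad, forces in N, time in s.
With the tool pointing down it reaches from about 0.375 to 0.975 m from the base axis. Payload 3.8 kg.
Tool frame: the origin (TCP) lies midway between the tips of the shut fingers; the grasp point (between the pads) lies 19 mm behind it; z points along the fingers, y is the line along which they close (so a half turn about z gives the same grasp; the last joint's range is limited). The gripper opens to 88 mm and grips with 3 to 60 N. Pads are 18 mm wide; open, the fingers measure 123 mm over their backs; the gripper's body (75 mm by 187 mm) begins 45 mm behind the grasp point.
Start: joints at [-1.303, 0.264, 1.604, -0, 1.274, -0.037], TCP at [0.203, -0.644, 0.239] pointing down, gripper open.
Joint ranges: [-2.63, 2.63], [-0.94, 2.18], [0.31, 2.57], [-1.31, 4.45], [0, 2.66], [-2.55, 2.55]. Speed limits (rad/s): [2.57, 2.57, 3.14, 3.14, 3.14, 3.14].

INTERFACE

Orientations are given as a rotation vector (axis times angle).
In Python, from cell import manip, inverse_kinematics, cams, order gives the robot as it stands. Calls block until the motion is done:
- manip.move_pose(position, orientation): joint-space move of the TCP to a pose.
- manip.move_linear(position, rate=0.15, rot=None): straight line of the TCP; rot=None keeps the orientation; rate is the mean speed in m/s.
- manip.set_joints(angles): joint-space move.
- manip.set_gripper(opening, force=None): finger opening in m; force is the grip in N (None keeps the last); returns when the fingers have stopped.
- manip.dwell(seconds).
- inverse_kinematics(position, orientation): joint angles nearest the present ones, or None.
- manip.state(): the state.
- cams.capture(name): name is "scene" or "top"; returns a dict with "image" (420x560x3 uint8, blue, green, red), "z_map" (420x560 float32, m along the optical axis (not along the pixel's ray), 0 where there is no reading), "intrinsics" (3x3 intrinsics, pixels), "position" and "orientation" of the camera in the world. Camera axes: x right, y down, z forward; pixel columns grow to the right and rows downward; lengths in m; the calibration is good to about 2 mm. A picture is of the moment at which its call begins.
A pose or a line that the arm cannot do raises manip.IKError and nothing moves.
- order.close_job(): hands the job in; it is judged then, once.
The state is a dict: "clock": time; "joint_pos": joint angles; "joint_velocities": joint speeds; "tau": joint torques, N m; "tool_pos": TCP position; "tcp_rot": TCP orientation; "contact_force": force on the tool from outside, world axes, zero at the start; "moment": the same for the moment, N m; "gripper_width": finger opening in m; "grasp_force": force on a finger pad.
Only numpy, scipy, OpenCV 4.12 (cv2) and the standard library are available. Lean on these libraries where they do the work, as an engineer would, in place of code of your own. Each camera call takes 0.05 s, during which the arm holds its last target. There are 200 camera calls.

## Working session

There is one attempt and no reset: what is moved stays moved. The work goes in short steps, each a Python script; the robot and the scene stay as the last script left them, time stands still between calls to the robot, and variables do not carry over. Pictures are saved under pics/ and viewed, at most 14 in all, crops included, and the job is handed in when it is done.

```bash
ls; mkdir -p pics
python3 - <<'E'
from cell import manip,cams
import cv2,numpy as np
for n in("scene","top"):
    c=cams.capture(n); cv2.imwrite(f"pics/{n}0.png",c["image"]); np.savez(f"{n}0.npz",**c)
    print(n,c["intrinsics"].tolist(),c["position"],c["orientation"])
s=manip.state();print(s["clock"],s["tool_pos"],s["tcp_rot"])
E
```

```text
pics
scene [[537.1554776263181, 0.0, 271.3788608931745], [0.0, 537.1554776263181, 201.94362474579273], [0.0, 0.0, 1.0]] [0.94974813 0.50973106 1.05940002] [-0.84457767 -2.67519911  0.88879618]
top [[435.61652408313415, 0.0, 275.1690400244577], [0.0, 435.61652408313415, 204.9986100064398], [0.0, 0.0, 1.0]] [ 0.39951229 -0.05970201  1.22570488] [-2.13588729  2.19014902 -0.13252939]
0.1 [ 0.20240224 -0.64326762  0.2375501 ] [-3.10323680e+00 -4.76637438e-01  3.73553849e-04]
```

View pics/top0.png

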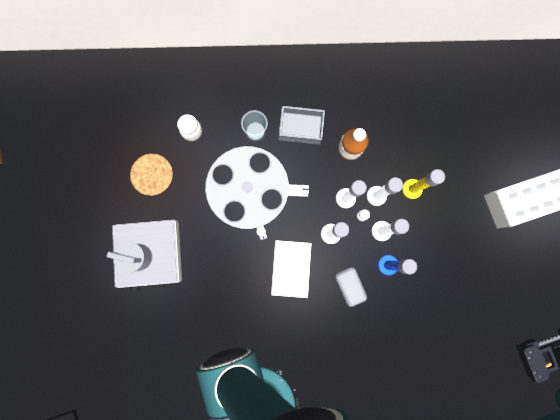

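View pics/scene0.png

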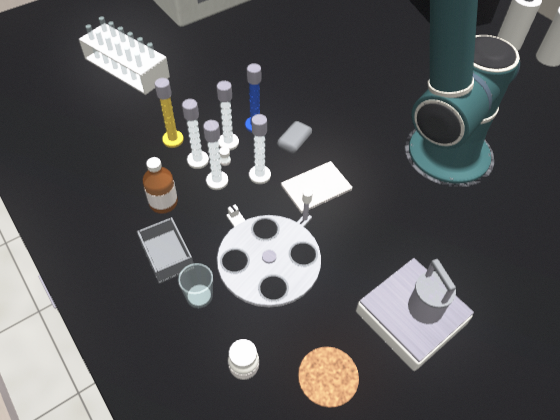

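Four white-footed cylinders are present: top-view feet at about (347,198), (377,196), (382,231) and (331,234). The blue and yellow ones are decoys. The mat is at (151,175), the canister at (127,258) and the disc centre at (247,187). Two things jut from the disc, at (300,190) and (261,232), so I'll zoom in to tell pointer from index mark.

Run:
```python
import cv2,numpy as np
a=cv2.imread("pics/top0.png")[130:260,190:330]; b=cv2.imread("pics/scene0.png")[180:310,200:340]
cv2.imwrite("pics/z.png",cv2.resize(np.vstack([np.hstack([a,b])]),None,fx=2.8,fy=2.8,interpolation=cv2.INTER_CUBIC))
```

```text
(no output)
```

View pics/z.png

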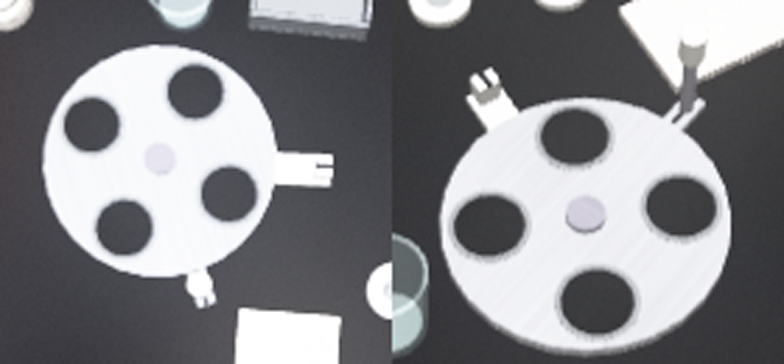

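```bash
cat > h.py <<'E'
import numpy as np,cv2
from scipy.spatial.transform import Rotation as R
def cloud(c):
    z=c["z_map"];K=c["intrinsics"];v,u=np.indices(z.shape)
    p=np.stack([(u-K[0,2])/K[0,0]*z,(v-K[1,2])/K[1,1]*z,z],-1)
    P=p@R.from_rotvec(c["orientation"]).as_matrix().T+c["position"]
    P[z==0]=np.nan; return P
def ray(c,u,v,h):
    K=c["intrinsics"];d=R.from_rotvec(c["orientation"]).apply([(u-K[0,2])/K[0,0],(v-K[1,2])/K[1,1],1])
    p=c["position"]; return p+d*(h-p[2])/d[2]
def blobs(c,m,h,amin=15):
    "blobs of mask: pixel centroid, ray onto height h, area"
    n,l,s,cc=cv2.connectedComponentsWithStats(m.astype(np.uint8))
    return [(cc[i].round(1),ray(c,*cc[i],h)[:2].round(4),s[i,4],l==i) for i in range(1,n) if s[i,4]>=amin]
def between(P,a,b): return (P[...,2]>a)&(P[...,2]<b)
E
python3 - <<'E'
from h import *
for n in("scene","top"):
    c=dict(np.load(f"{n}0.npz"));P=cloud(c);I=c["image"].astype(int);hsv=cv2.cvtColor(c["image"],cv2.COLOR_BGR2HSV)
    print(n,"table z",np.nanmedian(P[300:,:150,2]))
    for nm,a,b,h in(("heads/handle",.19,.21,.2),("disc",.03,.046,.038),("knob",.128,.142,.136),("canister top .14",.134,.146,.14),("stirrer",.05,.06,.055)):
        for x in blobs(c,between(P,a,b)&(P[...,0]>.2),h): print(nm,x[0],x[1],x[2],"cloudmean",np.nanmean(P[x[3]],0).round(4))
    w=between(P,.004,.016)&(I.min(-1)>130)
    for x in blobs(c,w,.01,40): print("white low",*x[:3])
    m=(hsv[...,1]>120)&(hsv[...,0]<22)&between(P,-.01,.016)
    for x in blobs(c,m,.005,300): print("mat",*x[:3])
    d=between(P,.03,.046)
    d2=(I.max(-1)<110)&(between(P,.03,.046))
    for x in blobs(c,d2,.038,100): print("bay",*x[:3])
E
```

```text
scene table z -0.7398271334996089
heads/handle [253.6  69. ] [ 0.3729 -0.3724] 150 cloudmean [ 0.3721 -0.3735  0.1989]
heads/handle [162.   83.8] [ 0.5832 -0.4519] 163 cloudmean [ 0.583  -0.4523  0.1996]
heads/handle [223.9  86.3] [ 0.4665 -0.3601] 158 cloudmean [ 0.4662 -0.3606  0.1995]
heads/handle [189.5 104.8] [ 0.5658 -0.3514] 174 cloudmean [ 0.5656 -0.3519  0.1995]
heads/handle [259.1 120.4] [ 0.4625 -0.2176] 179 cloudmean [ 0.4621 -0.2183  0.1992]
heads/handle [210.9 126.4] [ 0.5616 -0.2633] 188 cloudmean [ 0.5613 -0.2639  0.1994]
heads/handle [443.1 274.5] [0.4109 0.3002] 303 cloudmean [0.4095 0.2994 0.1979]
disc [186.8  11.5] [ 0.2819 -0.8979] 222 cloudmean [ 0.2818 -0.8981  0.038 ]
disc [85.1 47.5] [ 0.6265 -0.9104] 31 cloudmean [ 0.6265 -0.9104  0.038 ]
disc [112.8  60.7] [ 0.5849 -0.8059] 15 cloudmean [ 0.5847 -0.8068  0.0373]
disc [155.4  75.1] [ 0.5121 -0.677 ] 127 cloudmean [ 0.5119 -0.6769  0.0382]
disc [131.5  71.5] [ 0.5613 -0.7306] 15 cloudmean [ 0.5607 -0.7324  0.0366]
disc [171.6 132.5] [ 0.5848 -0.4487] 46 cloudmean [ 0.585  -0.4482  0.0385]
disc [227.8 135.1] [
[... 7838 characters left out ...]
3  0.0552]
stirrer [148.6 251.5] [0.4211 0.2736] 2792 cloudmean [0.4214 0.2734 0.0557]
white low [301.  124.2] [ 0.7747 -0.1475] 638
white low [254.9 127.7] [ 0.7676 -0.015 ] 121
white low [151.4 174.1] [0.6396 0.2806] 891
white low [296.3 190. ] [ 0.5841 -0.1284] 159
white low [374.9 196.2] [ 0.5609 -0.3491] 189
white low [344.  198.7] [ 0.5558 -0.2618] 182
white low [492.1 210.9] [ 0.5109 -0.6765] 73
white low [379.6 230.7] [ 0.4632 -0.3573] 197
white low [328.3 233.9] [ 0.458  -0.2136] 173
white low [291.3 268.2] [ 0.3659 -0.1078] 1798
bay [259.2 162.3] [ 0.66   -0.0261] 275
bay [222.1 174.1] [0.6293 0.0773] 279
bay [271.2 198.9] [ 0.5568 -0.057 ] 278
bay [233.9 211. ] [0.5259 0.046 ] 283
```

```bash
cat >> h.py <<'E'
from cell import manip,cams,order,inverse_kinematics
def rot(th):
    "tool down, closing line y at world angle th"
    y=np.array([np.cos(th),np.sin(th),0]);z=np.array([0,0,-1.]);
    return R.from_matrix(np.stack([np.cross(y,z),y,z],1)).as_rotvec()
def handle():
    "handle bar centre (mean of the two views) and long-axis angle"
    c_=[];an=[]
    for n in("scene","top"):
        c=cams.capture(n);P=cloud(c)
        m=(P[...,2]>.135)&(P[...,2]<.215)&(P[...,1]>.15)&(P[...,0]>.2)
        zt=np.nanpercentile(P[m][:,2],99); q=P[m&(P[...,2]>zt-.004)][:,:2].astype(np.float32)
        (x,y),(w,h),a=cv2.minAreaRect(q); a=np.deg2rad(a)+(np.pi/2 if h>w else 0)
        d=np.linalg.svd(q-q.mean(0))[2][0]; print(n,zt.round(4),(x,y),(w,h),np.rad2deg(a)%180,np.rad2deg(np.arctan2(d[1],d[0]))%180)
        c_.append((x,y));an.append(a%np.pi)
    return np.mean(c_,0),np.mean(an)
E
python3 - <<'E'
from h import *
s=manip.state();p=s["tool_pos"]
manip.move_linear([p[0],p[1],.36],rate=.25)
c,a=handle(); th=a-np.pi/2; print(c,np.rad2deg(a))
for t in(th,th+np.pi): print(inverse_kinematics([*c,.174],rot(t)))
print(manip.state()["clock"])
E
```

```text
scene 0.2016 (0.4080687165260315, 0.2979062795639038) (0.06452690064907074, 0.014320225454866886) 74.48199462890625 75.558525
top 0.2023 (0.4087437689304352, 0.29841843247413635) (0.06338981539011002, 0.013543977402150631) 74.90678405761719 75.03692
[0.40840624 0.29816236] 74.69438934326172
[ 5.81356894e-01 -6.26384101e-03  2.03094789e+00 -4.44089210e-16
  1.11690861e+00  8.48490194e-01]
[ 5.81356894e-01 -6.26384101e-03  2.03094789e+00 -4.44089210e-16
  1.11690861e+00 -2.29310246e+00]
0.8333
```

Run:
```python
from h import *
manip.move_pose([.42,.10,.36],rot(np.deg2rad(-15.3)))
c,a=handle(); th=a-np.pi/2; r=rot(th)
manip.set_gripper(.06)
manip.move_pose([*c,.28],r)
manip.move_linear([*c,.174],rate=.12); s=manip.state(); print(s["contact_force"])
manip.set_gripper(0,30); s=manip.state(); print(s["gripper_width"],s["grasp_force"])
manip.move_linear([*c,.26],rate=.08); s=manip.state(); print(s["gripper_width"],s["contact_force"])
m=[.642,.282]
manip.move_linear([*m,.26],rate=.15)
manip.move_linear([*m,.135],rate=.08)
manip.move_linear([*m,.1248],rate=.02); s=manip.state(); print(s["tool_pos"],s["contact_force"],s["clock"])
```

```text
scene 0.2014 (0.4085861146450043, 0.29760318994522095) (0.0644780620932579, 0.015585890971124172) 74.44415283203125 75.137215
top nan (0.0, 0.0) (0.0, 0.0) 0.0 0.0
[-0.04377459  0.07063948 -0.15178629]
0.0006816956694726988 0.0
0.0004997225036096639 [ 0.37818807 -0.74652468 -0.21510066]
[0.64198178 0.28199198 0.12464627] [-0.46334251  1.05771725 -0.21068506] 13.9833
  return np.nanmean(a, axis, out=out, keepdims=keepdims)
h.py:29: RuntimeWarning: Mean of empty slice.
  d=np.linalg.svd(q-q.mean(0))[2][0]; print(n,zt.round(4),(x,y),(w,h),np.rad2deg(a)%180,np.rad2deg(np.arctan2(d[1],d[0]))%180)
  ret = um.true_divide(
```

The arm blocked the top view, so my average took in a zero and the grasp went wide onto empty space. It touched nothing. I'll back off, make the helper reject empty views, and check the scene.

```bash
python3 - <<'E'
s=open('h.py').read()
s=s.replace('        zt=np.nanpercentile','        if m.sum()<100: print(n,"blocked"); continue\n        zt=np.nanpercentile')
s=s.replace("        c_.append((x,y))","        if not .055<max(w,h)<.072: print('odd'); continue\n        c_.append((x,y))")
s=s.replace("    return np.mean(c_,0)","    assert c_\n    return np.mean(c_,0)")
open('h.py','w').write(s)
E
python3 - <<'E'
from h import *
manip.move_linear([.642,.282,.36],rate=.25)
manip.move_pose([.55,-.1,.36],rot(np.deg2rad(-15)))
c,a=handle(); print(c,np.rad2deg(a),manip.state()["clock"])
t=cams.capture("scene");cv2.imwrite("pics/s1.png",t["image"])
E
```

```text
scene 0.2018 (0.4083656966686249, 0.2981683313846588) (0.0640624538064003, 0.014067409560084343) 75.54564666748047 75.72588
top 0.2023 (0.4080032408237457, 0.297524094581604) (0.06301721185445786, 0.013913704082369804) 74.21591186523438 73.30516
[0.40818447 0.29784621] 74.88077926635742 16.6333
```

View pics/s1.png

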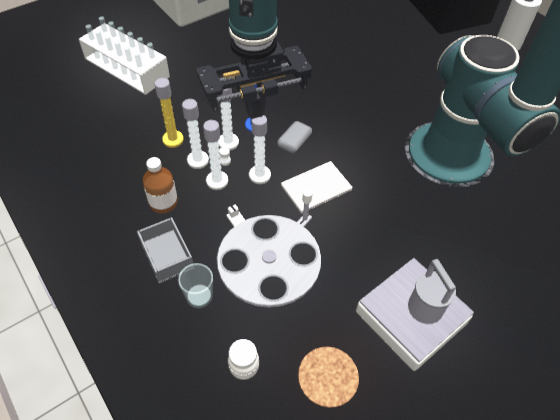

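The scene is unchanged: canister at (432,295) on the stirrer, all cylinders upright, mat free at (328,376). Now the canister pick, using the fresh measurement.

Run:
```python
from h import *
c,a=np.array([.4082,.2979]),np.deg2rad(74.8); r=rot(a-np.pi/2)
manip.set_gripper(.06)
manip.move_pose([*c,.28],r)
manip.move_linear([*c,.174],rate=.12); s=manip.state(); print(s["contact_force"])
manip.set_gripper(0,30); s=manip.state(); print(s["gripper_width"],s["grasp_force"])
assert .01<s["gripper_width"]<.018
manip.move_linear([*c,.26],rate=.08); s=manip.state(); print(s["gripper_width"],s["contact_force"])
m=[.642,.282]
manip.move_linear([*m,.26],rate=.15)
manip.move_linear([*m,.135],rate=.1)
manip.move_linear([*m,.1245],rate=.02); s=manip.state(); print(s["tool_pos"],s["contact_force"],s["clock"])
```

```text
[0.09975052 0.81765627 0.03032186]
0.012973823483973405 29.99919019639492
0.013579159856857481 [-0.27736167 -0.16021213 -3.89560752]
[0.64196167 0.28194516 0.12430251] [ 6.39109612e-01  3.67190040e-03 -5.09174604e+00] 26.05
```

```bash
cat >> h.py <<'E'
def lower(x,y,z0,zmin,step=.001):
    "creep down until the load is taken up"
    z=z0
    while z>zmin:
        z-=step; manip.move_linear([x,y,z],rate=.02); f=manip.state()["contact_force"][2]
        if f>0.3: break
    return z,f
E
python3 - <<'E'
from h import *
print(lower(.642,.282,.1245,.1185))
manip.set_gripper(.05); manip.dwell(.2)
manip.move_linear([.642,.282,.30],rate=.2)
manip.move_pose([.461,-.2192,.30],rot(np.deg2rad(-20)))
c,a=handle(); print(c,np.rad2deg(a))
for n in("scene","top"):
    c=cams.capture(n);P=cloud(c);hsv=cv2.cvtColor(c["image"],cv2.COLOR_BGR2HSV)
    m=(hsv[...,1]>120)&(hsv[...,0]<22)&between(P,-.01,.016)
    q=max(blobs(c,m,.005,100),key=lambda b:b[2]);h=cv2.convexHull(np.argwhere(q[3])[:,::-1].astype(np.int32))
    pts=np.array([ray(c,*p[0],.005)[:2] for p in h],np.float32)
    print("mat",cv2.minEnclosingCircle(pts))
    cv2.imwrite(f"pics/{n}2.png",c["image"])
print(manip.state()["clock"])
E
```

```text
(0.1225, np.float64(5.3887979750997435))
scene 0.1536 (0.6423342823982239, 0.28197166323661804) (0.06469907611608505, 0.013431303203105927) 74.3904800415039 74.82672
top 0.1548 (0.6416664123535156, 0.2808852791786194) (0.062117598950862885, 0.012009356170892715) 74.98554229736328 73.94971
[0.64200035 0.28142847] 74.68801116943361Traceback (most recent call last):
  File "<stdin>", line 10, in <module>
ValueError: max() iterable argument is empty
```

Canister is standing on the mat at (0.642, 0.281). Next, cylinder D.

```bash
cat >> h.py <<'E'
def carry(cyl,bay,th=np.deg2rad(-20)):
    r=rot(th); x,y=cyl; manip.set_gripper(.056)
    manip.move_pose([x,y,.30],r)
    manip.move_linear([x,y,.161],rate=.12)
    manip.set_gripper(0,20); s=manip.state(); print("grip",s["gripper_width"],s["grasp_force"])
    assert .03<s["gripper_width"]<.04
    manip.move_linear([x,y,.335],rate=.12); s=manip.state(); print("held",s["gripper_width"],s["contact_force"][2])
    manip.move_linear([*bay,.335],rate=.14)
    manip.move_linear([*bay,.206],rate=.1)
    print("down",lower(*bay,.2015,.196,.0007))
    manip.set_gripper(.056); manip.dwell(.2)
    manip.move_linear([*bay,.335],rate=.15); print(manip.state()["clock"])
E
python3 - <<'E'
from h import *
for n in("scene","top"):
    c=dict(np.load(f"{n}0.npz"));hsv=cv2.cvtColor(c["image"],cv2.COLOR_BGR2HSV);P=cloud(c)
    m=(hsv[...,1]>90)&(hsv[...,0]<25)&(P[...,1]>.2)&(P[...,2]<.03)&(P[...,0]>.5)
    q=max(blobs(c,m,.005,100),key=lambda b:b[2]); print("mat",q[:3])
manip.set_gripper(.056)
carry([.461,-.2192],[.5262,.0455])
manip.move_pose([.55,-.2,.42],rot(np.deg2rad(-20)))
c=cams.capture("scene");cv2.imwrite("pics/s3.png",c["image"])
for n in("scene","top"):
    c=cams.capture(n);P=cloud(c)
    for x in blobs(c,between(P,.228,.246)&(P[...,0]>.4)&(P[...,1]>-.13),.238,60): print(n,x[1],x[2])
E
```

```text
mat (array([328.2, 376.6]), array([0.6432, 0.2841]), np.int32(2890))
mat (array([150.8, 174.1]), array([0.6407, 0.2835]), np.int32(1423))
grip 0.03538942446974386 19.994965586811304
held 0.03573686165136723 -2.3875965006187414
down (0.1987, np.float64(3.7835220061271704))
41.125
scene [0.5278 0.0459] 260
top [0.5254 0.0429] 191
```

View pics/s3.png

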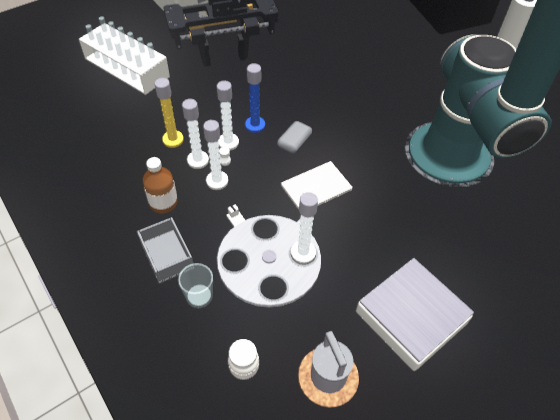

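Cylinder D stands centred on its bay at (304,250), and the canister is on the mat at (330,372). Continuing with the remaining three.

```bash
cat > b.py <<'E'
from h import *
def bays(tag=""):
    for n in("scene","top"):
        c=cams.capture(n);P=cloud(c);I=c["image"]
        for x in blobs(c,(I.max(-1)<110)&between(P,.03,.046)&(np.hypot(P[...,0]-.5933,P[...,1]-.009)<.12),.038,150): print(n,"bay",x[1],x[2])
        for x in blobs(c,between(P,.228,.246)&(np.hypot(P[...,0]-.5933,P[...,1]-.009)<.13),.238,60): print(n,"head",x[1],x[2])
        for x in blobs(c,between(P,.19,.21)&(P[...,1]<-.15)&(P[...,1]>-.42)&(P[...,0]>.42)&(P[...,0]<.62),.2,60): print(n,"waiting",x[1],x[2])
E
python3 - <<'E'
from b import *
carry([.560,-.265],[.6294,.0768])
manip.move_pose([.5645,-.3525,.36],rot(np.deg2rad(-20)))
bays(); cv2.imwrite("pics/s4.png",cams.capture("scene")["image"])
E
```

```text
grip 0.03533758163847107 19.997142059728503
held 0.035454783369328786 -2.3128455171711737
down (0.1987, np.float64(4.022875840973104))
53.4583
scene bay [ 0.5589 -0.0651] 265
scene bay [ 0.6602 -0.0284] 410
scene head [0.5278 0.0462] 259
scene head [0.6303 0.0765] 289
scene waiting [ 0.4669 -0.3595] 163
scene waiting [ 0.5658 -0.3508] 179
top bay [ 0.66   -0.0263] 273
top bay [ 0.5567 -0.0569] 281
top head [0.6285 0.0738] 193
top head [0.5254 0.043 ] 190
top waiting [ 0.5636 -0.3533] 182
```

View pics/s4.png

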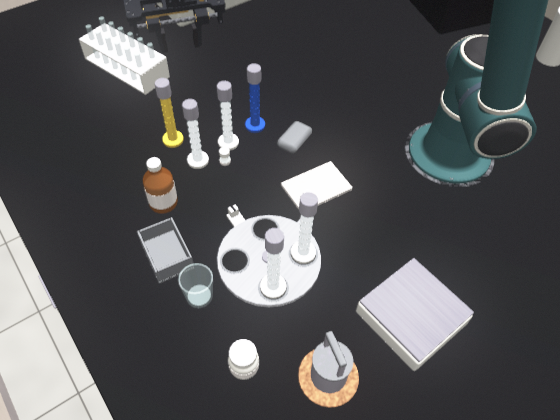

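Two cylinders are centred on their bays, at (304,250) and (273,285), and the disc has not moved. The last two follow.

Run:
```python
from b import *
carry([.5645,-.3525],[.6602,-.0270])
carry([.4655,-.3613],[.5572,-.0577])
manip.move_pose([.5,-.28,.36],rot(np.deg2rad(-20)))
bays()
for n in("scene","top"):
    c=cams.capture(n);P=cloud(c);cv2.imwrite(f"pics/{n}5.png",c["image"])
    for x in blobs(c,between(P,.129,.142)&(np.hypot(P[...,0]-.465,P[...,1]+.0293)<.03),.136,20): print(n,"knob",x[1],x[2])
    for x in blobs(c,between(P,.028,.037)&(np.hypot(P[...,0]-.5845,P[...,1]+.153)<.025),.032,10): print(n,"index",x[0],x[1],x[2])
handle()
for t in np.deg2rad([-73.4,-50,-25,0]): print(inverse_kinematics([.593+.135*np.sin(t),.009-.135*np.cos(t),.11],rot(t)))
```

```text
grip 0.035453362227034525 19.996879063546658
held 0.03539549448926206 -3.1712699518038967
down (0.1987, np.float64(2.2778344253432725))
66.05
grip 0.03542467726894677 19.997349875047803
held 0.03563503583716454 -2.7003236862540083
down (0.1987, np.float64(2.9244305864923765))
77.825
scene head [ 0.5585 -0.0572] 241
scene head [0.5273 0.0458] 261
scene head [ 0.661  -0.0265] 265
scene head [0.6305 0.077 ] 299
top head [ 0.659  -0.0296] 189
top head [0.6281 0.0741] 192
top head [ 0.5565 -0.06  ] 193
top head [0.5251 0.0428] 192
scene knob [ 0.4617 -0.0359] 25
top knob [ 0.4647 -0.03  ] 57
top index [305.6 188.6] [ 0.5838 -0.153 ] 43
scene 0.1537 (0.6423042416572571, 0.28207123279571533) (0.06427498161792755, 0.013467606157064438) 75.06007385253906 75.382385
top 0.1543 (0.6417742371559143, 0.28291529417037964) (0.05665874853730202, 0.011780274100601673) 74.88220977783203 76.220665
[-1.17312912e-01 -1.48619253e-02  2.16990934e+00 -4.44089210e-16
  9.86545237e-01  1.16375876e+00]
[-2.07796312e-01  4.54728559e-02  2.10857233e+00 -4.44089210e-16
  9.87547465e-01  6.64868314e-01]
[-2.53896395e-01  1.41851055e-01  2.00244796e+00 -8.88178420e-16
  9.97293642e-01  1.82435918e-01]
[-2.50449732e-01  2.45433283e-01  1.87752939e+00 -4.44089210e-16
  1.01862998e+00 -2.50449732e-01]
```

View pics/scene5.png

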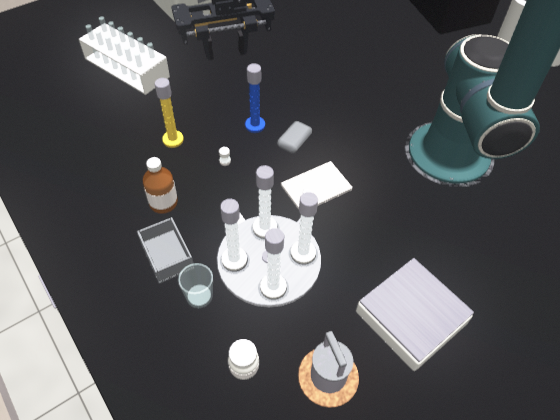

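All four cylinders are centred to within 2 mm on their bays, and the canister is on its mat. Now I'll pinch the knob with the closing line tangential and turn it along the arc.

```bash
cat > t.py <<'E'
from h import *
C=np.array([.5933,.0092]);r=.1345
def pos(p): return C+r*np.array([np.cos(p),np.sin(p)])
def turn(p0,p1,n,rate=.04,z=.112):
    p0,p1=np.deg2rad([p0,p1]); th=lambda p:p+np.pi/2
    manip.set_gripper(.05)
    manip.move_pose([*pos(p0),.34],rot(th(p0)))
    manip.move_linear([*pos(p0),z],rate=.12)
    manip.set_gripper(0,10); s=manip.state(); print("grip",s["gripper_width"],s["grasp_force"])
    assert .017<s["gripper_width"]<.025
    for p in np.linspace(p0,p1,n+1)[1:]:
        manip.move_linear([*pos(p),z],rate=rate,rot=rot(th(p)))
        s=manip.state(); print(np.rad2deg(p).round(1),s["gripper_width"],s["contact_force"].round(1))
    manip.dwell(.3); manip.set_gripper(.05); manip.dwell(.2)
    manip.move_linear([*pos(p1),.34],rate=.12)
def look(tag):
    manip.move_pose([.42,-.34,.36],rot(-.4))
    ims=[]
    for n in("scene","top"):
        c=cams.capture(n);P=cloud(c);np.savez(f"{n}{tag}.npz",**c);ims.append(c["image"])
        for a,b,h,nm in((.228,.246,.238,"head"),(.129,.142,.136,"knob")):
            for x in blobs(c,between(P,a,b)&(np.hypot(P[...,0]-.5933,P[...,1]-.009)<.17),h,15): print(n,nm,x[0],x[1],x[2])
    handle(); print(manip.state()["clock"]); return ims
E
python3 - <<'E'
from t import *
turn(-163.1,-93.2,5)
s,t=look("6")
a=cv2.resize(t[140:240,195:335],(560,400),interpolation=cv2.INTER_CUBIC)
cv2.imwrite("pics/t6.png",a); cv2.imwrite("pics/s6.png",s)
E
```

```text
grip 0.021783281424880875 9.999973671510816
-149.1 0.021532703220900153 [ 0.6 -1.2  0.5]
-135.1 0.021323475345919333 [2.1 1.5 0.3]
-121.2 0.021639238926179354 [3.2 3.8 2.1]
-107.2 0.021870663871797542 [2.9 6.4 2.5]
-93.2 0.021705332788983168 [0.9 6.8 3.9]
scene head [277.1 174. ] [ 0.5397 -0.0408] 237
scene head [229.9 196.9] [ 0.6474 -0.0461] 263
scene head [307.7 211.2] [0.5453 0.0666] 267
scene head [258.9 236.5] [0.6531 0.0609] 294
scene knob [237.3 188.3] [ 0.5839 -0.1258] 54
scene knob [276.3 207. ] [ 0.5434 -0.0356] 45
scene knob [233.3 229.4] [ 0.6497 -0.0396] 41
scene knob [304.4 243.4] [0.5497 0.0718] 44
scene knob [258.7 267.8] [0.658  0.0655] 42
top head [220.2 148.4] [0.6511 0.0579] 190
top head [266.4 149.9] [ 0.6451 -0.049 ] 188
top head [218.2 194.4] [0.5435 0.0637] 192
top head [265.1 195.7] [ 0.5379 -0.0435] 189
top knob [297.9 181.6] [ 0.5863 -0.1258] 58
scene 0.1528 (0.6419495940208435, 0.28204846382141113) (0.06534985452890396, 0.013055252842605114) 74.91349792480469 74.30805
top 0.1536 (0.6418984532356262, 0.2815684378147125) (0.06323167681694031, 0.012815330177545547) 74.46326446533203 73.97743
92.3833
```

View pics/t6.png

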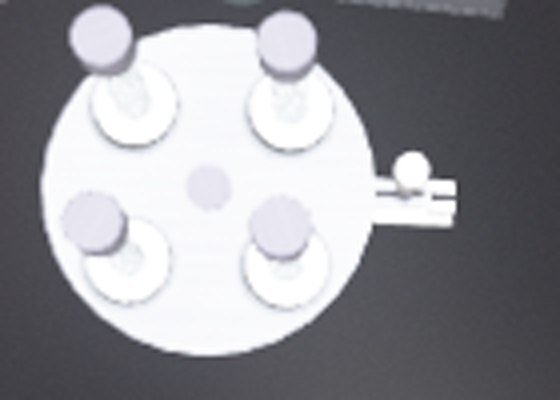

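View pics/s6.png

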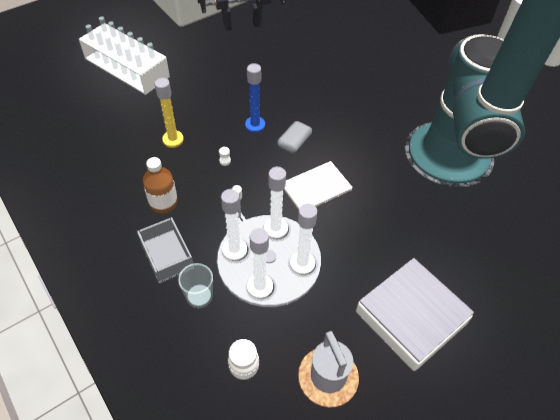

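Rotation came out at about 70.1°, with all the cylinders upright. A closer crop will show the pointer and index lines.

Run:
```python
import cv2,numpy as np
t=np.load("top6.npz")["image"][176:206,280:315]; t0=np.load("top0.npz")["image"][176:206,280:315]; s=np.load("scene6.npz")["image"][180:225,215:265]
f=lambda i:cv2.resize(i,(390,330),interpolation=cv2.INTER_CUBIC)
cv2.imwrite("pics/z6.png",np.hstack([f(t),f(t0)]))
print(np.load("top6.npz")["image"].min(-1)[178:202,286:312])
```

```text
[[250 236 100  81  84  81  79  80  79 117 211 247 248 238 169  74  75  74
   72  73  72  71  72  70  70  70]
 [250 238 119  84  82  82  81  80 165 244 254 255 255 255 247 144  75  76
   73  74  74  72  71  70  71  69]
 [249 238 137  80  83  84  81 103 231 255 255 255 255 255 255 241 102  73
   72  71  72  71  70  71  71  69]
 [249 239 153  84  82  80  81 160 250 255 255 255 255 255 255 253 157  72
   73  73  72  72  72  71  70  68]
 [250 243 177  82  80  82  83 186 253 255 255 255 255 255 255 254 184  75
   76  75  72  72  72  71  71  70]
 [250 245 196  83  81  80  83 180 252 255 255 255 255 255 255 253 157  74
   75  75  73  74  70  71  72  69]
 [250 248 236 193 182 153 143 163 243 255 255 255 255 255 255 249 132 112
   99  74  73  72  72  72  71  72]
 [250 251 250 245 243 236 234 214 202 248 254 255 255 255 253 243 249 249
  248 246 246 240 186  72  72  71]
 [250 250 251 250 250 250 250 243 198 211 243 251 251 250 244 250 254 255
  255 255 255 255 247  70  71  70]
 [250 250 245 223 223 222 225 216 173 182 195 199 181 191 217 244 251 250
  254 254 254 254 252  72  70  70]
 [250 250 
[... 816 characters left out ...]
52 252 252
  252 253 253 246 122  73  71  72]
 [251 239  96  99 100  98  98 105 118 118 116 125 141 150 165 167 166 167
  177 192 191 170  99  74  70  71]
 [248 226  82  84  85  83  85  80  83  80  80  80  79  78  78  77  77  75
   76  76  75  74  72  73  72  71]
 [242 159  85  83  84  84  84  85  81  81  79  81  80  77  79  75  77  76
   77  76  73  74  75  74  74  71]
 [237 102  85  84  84  83  83  81  81  83  81  81  79  80  76  76  76  75
   77  75  75  74  73  75  74  73]
 [213  85  84  85  83  84  82  80  80  82  79  79  78  79  79  80  77  76
   76  75  74  76  74  72  72  72]
 [129  84  85  84  86  81  81  83  80  80  81  78  79  77  78  78  77  77
   77  75  74  73  73  73  72  71]]
```

View pics/z6.png

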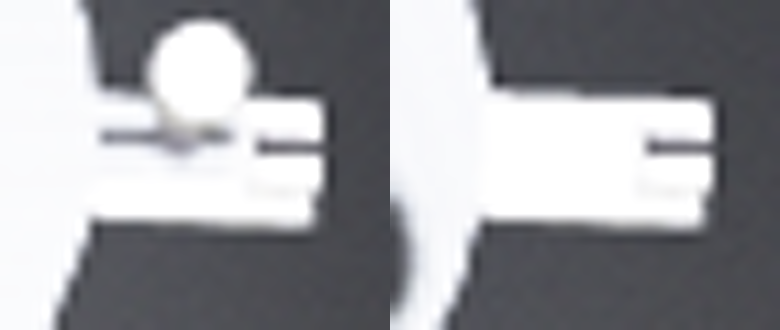

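Run:
```python
from h import *
c=dict(np.load("top6.npz"));I=c["image"].min(-1).astype(float)
def sub(col,r0,r1):
    w=250-I[r0:r1,col]; w=np.clip(w,0,None); return (w*np.arange(r0,r1)).sum()/w.sum()
# disc centre in the top view: bays seen at start
b=np.array([[259.2,162.3],[222.1,174.1],[271.2,198.9],[233.9,211.0]]).mean(0); C=ray(c,*b,.038)[:2]; print(C)
ang=lambda p:np.rad2deg(np.arctan2(*(p[:2]-C)[::-1]))
for cols,h,r in((range(289,294),.038,(186,191)),(range(298,300),.038,(186,191)),(range(303,308),.032,(186,191))):
    v=[(ray(c,k,sub(k,*r),h)) for k in cols]; m=np.mean(v,0); print(m.round(4),ang(m), np.linalg.norm(m[:2]-C))
c0=dict(np.load("top0.npz"));I=c0["image"].min(-1).astype(float)
m=np.mean([ray(c0,k,sub(k,186,192),.032) for k in range(303,308)],0); print("idx0",m,ang(m))
```

```text
[0.59267345 0.0101224 ]
[ 0.5858 -0.1122  0.038 ] -93.22394913771079 0.12253942998981115
[ 0.5856 -0.1329  0.038 ] -92.83034838130646 0.1432172285455869
[ 0.5833 -0.1512  0.032 ] -93.3135225908001 0.16161206922798055
idx0 [ 0.58333042 -0.15121942  0.032     ] -93.31419955455975
```

The pointer is within about 0.3° of the index line. The canister is unmoved on the mat, everything is upright and the gripper is clear, so I'm handing in.

Run:
```python
from h import *
handle(); print(order.close_job())
```

```text
scene 0.1535 (0.6420661807060242, 0.28270313143730164) (0.06401398032903671, 0.012505710124969482) 75.60882568359375 75.442375
top 0.1542 (0.6419619917869568, 0.2808156907558441) (0.062385380268096924, 0.012404832988977432) 74.39730834960938 73.42986
the job is handed in; nothing more can be done
None
```

I handed the job in at about 92 s with the canister within about 2 mm of the mat's centre, all four cylinders upright within about 2 mm of their bay centres, and the pointer within about 0.5° of the index mark; one early canister grasp went wide onto empty space and touched nothing.

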